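Push a row of ring boxes home in the packing channel and swing the keeper behind it

TASK

Push the row of three ring boxes along the wooden packing channel with the fingertips, from behind the last box and all together as one row, until the first box is fully home against the end stop, with the keeper still open. Then push the brass keeper by its pin until it is fully closed across the channel behind the last box. Only push: do not pick up or tip any box, do not pull the row apart, and leave the wax, the loupe and the side cutters where they are.

Things in the scene. Friction and masses are not known exactly. Their poses are not given: they have to be found in the camera images.
- rail: wooden channel fixed to the bench. Its +x runs along it to the end stop (roughly to the robot's left), +y to the side nearer the robot. Origin: bottom centre of the 250 mm channel, on the bench; stop face at x +125 mm, open end at -125 mm. Inside 60 mm wide; floor 5 mm thick; side walls 5 mm thick, tops 22 mm above the bench; dark stop 70 mm wide, 12 thick, 34 high
- stop_face (a point): middle of the inner face of the end stop, at floor level. With the row home the box centres lie 27, 81 and 135 mm before it
- ring_box_1: closed dark ring box, lid fixed; 54 mm along the channel (its y), 56 mm across (x; clasp side to the robot), 42 mm high, about 90 g. Origin: centre of its underside. Stands on the channel floor, 2 mm free on each side. First box of the row, the one nearest the end stop; home when its leading face meets the stop (40 to 80 mm away at the start)
- ring_box_2: closed dark ring box, lid fixed; 54 mm along the channel (its y), 56 mm across (x; clasp side to the robot), 42 mm high, about 90 g. Origin: centre of its underside. Stands on the channel floor, 2 mm free on each side. Middle box, standing against the first
- ring_box_3: closed dark ring box, lid fixed; 54 mm along the channel (its y), 56 mm across (x; clasp side to the robot), 42 mm high, about 90 g. Origin: centre of its underside. Stands on the channel floor, 2 mm free on each side. Last box of the row, standing against the middle one; the face to push is the one towards the open end, 27 mm behind its centre. The row slides with about 1 to 3 N
- keeper_pin (a point): top of the upright dark wooden pin at the free end of the keeper arm, 52 mm from its pivot, 64 mm above the bench. The pin is 10 mm thick and stands 34 mm tall on the brass arm (arm 24 to 30 mm above the bench). Push it sideways, in an arc about the pivot; about 1 N is enough
- keeper_pivot (a point): pivot of the keeper, fixed on a dark block outside the channel wall nearer the robot, at rail x = -46 mm, y = +47 mm, 30 mm above the bench (top of the brass arm)
- keeper (a joint): angle of the keeper, a level brass arm 10 mm wide just above the channel walls. 0: parked alongside the near wall, pointing to the open end; negative: splayed towards the robot; grows anticlockwise seen from above to a hard stop at 1.571 = closed, square across the channel, 4 mm behind a row that is home (a row not home blocks it). Friction holds it where it is left
- wax_lump: bystander: yellow lump of wax 41x50x19 mm; origin under its centre; leave alone
- loupe: bystander: folded loupe 24x32x19 mm; origin under its centre; leave alone
- side_cutters: bystander: side cutters 51x118x11 mm; origin under the centre; leave alone
There are look-alikes about, which are no part of the job. What is shaped like the ring_box_3 but turquoise is not meant.

How it is judged:
On the way, in this order (a step that is already met when the one before it is completed fails the run):
1. the row of three boxes is home against the end stop, keeper still open (under 0.8 rad) (x of ring_box_1 in the frame of rail above 0.0945 m and x of ring_box_2 in the frame of rail above 0.0405 m and x of ring_box_3 in the frame of rail above -0.0135 m and value of joint keeper below 0.8 rad), for 0.2 s.
2. the keeper is closed across the channel behind the row (value of joint keeper above 1.47 rad), for 0.2 s.
At the end, for the whole second after the job is handed in: all three boxes stand flat in the channel, at rest, each within 3.5 mm of its place in a closed row against the end stop, and the keeper is within about 0.1 rad of its closed stop (above 1.47 rad) (x of ring_box_1 in the frame of rail above 0.0945 m and x of ring_box_2 in the frame of rail above 0.0405 m and x of ring_box_3 in the frame of rail above -0.0135 m and angle between each of ring_box_1, ring_box_2, ring_box_3's own z axis and vertical below 0.1 rad and height (world z) of each of ring_box_1, ring_box_2, ring_box_3 below 0.009 m and value of joint keeper above 1.47 rad and linear speed of each of ring_box_1, ring_box_2, ring_box_3 below 0.01 m/s); the robot touches nothing.
It fails at once if a ring box is lifted (more than 12 mm off the channel floor) or tipped (over 0.3 rad) (height (world z) of any of ring_box_1, ring_box_2, ring_box_3 above 0.017 m or angle between any of ring_box_1, ring_box_2, ring_box_3's own z axis and vertical above 0.3 rad).
It fails at once if the row is pulled apart (a gap of over 12 mm between neighbouring boxes) (distance between ring_box_1 and ring_box_2 above 0.066 m or distance between ring_box_2 and ring_box_3 above 0.066 m).
It fails at once if the wax, the loupe or the side cutters are moved by more than 20 mm (distance of any of wax_lump, loupe, side_cutters from where it was at the start of the episode above 0.02 m).
It also fails if it takes over 51 s, if anything falls off the work surface, if the arm or the gripper's body presses on something with over 40 N, if the wrist force passes 120 N, or if a joint passes its speed limit or range.

ROBOT

A 6-joint arm with a two-finger parallel gripper is mounted at the origin on a cart in front of the work surface, level with it; the furniture and walls round the work are solid. World frame = base frame: x ahead of the robot, y to its left, z up, the work surface at z = 0. Lengths are in m, angles in rad, forces in N, time in s.
With the tool pointing down it reaches from about 0.35 to 0.85 m from the base axis. Payload 8.1 kg.
Tool frame: the origin (TCP) lies on the centre line of the jaws, within the pads' length; the fingertips stand 14 mm ahead of it and the grasp point (between the pads) lies 5 mm behind it; z points along the fingers, y is the direction in which the jaws open and shut (so a half turn about z gives the same grasp; the last joint's range is limited). The gripper opens to 93 mm and grips with 3 to 60 N. Pads are 15 mm wide; open, the fingers measure 128 mm over their backs; the gripper's body (75 mm by 188 mm) begins 65 mm behind the grasp point.
Start: joints at [-1.225, 0.13, 1.488, -0, 1.523, -0.085], TCP at [0.251, -0.545, 0.233] pointing down, gripper open.
Joint ranges: [-2.96, 2.96], [-0.89, 2.26], [0.02, 2.5], [-1.34, 4.48], [0, 2.73], [-2.66, 2.66]. Speed limits (rad/s): [2.39, 2.39, 2.79, 3.14, 3.14, 3.14].

INTERFACE

Orientations are given as a rotation vector (axis times angle).
In Python, from plant import robot gives the robot as it stands.
- The arm moves only by the tool jog_arm, never from a script. Its argument "steps" is a list of rows, each a list of 7 numbers: the closure, from 0 (fully open) to 1 (shut), then the shift along the tool's x, y, z in m, then the turn, a rotation vector about the tool's x, y, z in rad. In form: [[jaw, tx, ty, tz, rx, ry, rz], ...]. A call has 1 to 5 rows; each row is the pose to reach, as a shift and turn from the pose measured when the call began, along the tool's axes at that moment; what a row does not reach only later rows make up. A row lasts 1/8 s, in which the tool goes at most 62.5 mm and 10.7 degrees, less where a joint would pass 70% of its speed; a pose out of reach is approached as far as the arm can. A call with a gripper value outside its range is refused whole. The fingers move at their own pace and stop on an object; "force" is the grip in N (left out, the last holds). Time passes only in rows, so rows that repeat a pose let the fingers close. It gives the time, the measured TCP pose, the force and the opening at its end, in the units of the state.
- robot.read_state(): the state, without advancing time (a new reading comes with each control period).
- robot.read_camera(name): name is "scene" or "top" or "wrist"; returns a dict with "image" (384x512x3 uint8, red, green, blue), "mtx" (3x3 intrinsics, pixels), "D" ([k1, k2, p1, p2, k3] as OpenCV has them; the pictures are not rectified), "extrinsics" (4x4, takes a point from camera to world coordinates); the wrist camera has in their place "tool_from_camera" (4x4, takes a point from camera to tool coordinates, whose origin is the TCP and whose axes are the flange's). Camera axes: x right, y down, z forward; pixel columns grow to the right and rows downward; lengths in m; the calibration is good to about 2 mm. A picture is of the moment at which its call begins: read the wrist's pose just before it. There is no depth.
- robot.close_job(): hands the job in, once; it reports no verdict.
The state is a dict: "t": time; "q": joint angles; "dq": joint speeds; "joint_torque": joint torques, N m; "tool_pos": TCP position; "orientation": TCP orientation; "force": force on the tool from outside, world axes, zero at the start; "wrist_torque": the same for the moment, N m; "opening": finger opening in m.
Only numpy, scipy, OpenCV 4.12 (cv2) and the standard library are available. Lean on these libraries where they do the work, as an engineer would, in place of code of your own. Each camera call takes 0.05 s, during which the arm holds its last target.

## Working session

There is one attempt and no reset: what is moved stays moved. The work goes in short steps, Python scripts to look and compute and a tool call to move; the robot and the scene stay as the last step left them, time stands still between calls to the robot, and variables do not carry over. Pictures are saved under pics/ and viewed, and the job is handed in when it is done.

Besides the shell and the picture viewer there is one more tool, called after "Call:" as name([rows], argument=value, ...), one row to a line, values as JSON. jog_arm: Moves the arm, as the interface text tells. Its arguments: {"type":"object","properties":{"steps":{"type":"array"},"force":{"type":"number"}},"required":["steps"]}

```bash
mkdir -p pics; ls; python3 - <<'E'
from plant import robot
import cv2,numpy as np
s=robot.read_state()
print({k:np.round(v,4).tolist() for k,v in s.items()})
for n in ["scene","top"]:
    c=robot.read_camera(n)
    cv2.imwrite(f"pics/{n}0.png",c["image"][:,:,::-1])
    np.savez(f"{n}.npz",**c)
    print(n,c["mtx"].tolist(),c["D"],c["extrinsics"].tolist())
E
```

```text
pics
{'t': 0.0, 'q': [-1.2254, 0.1311, 1.4893, -0.0, 1.523, -0.0854], 'dq': [0.0002, -0.0013, -0.0004, 0.002, -0.0003, 0.0001], 'joint_torque': [0.0001, -55.9851, -49.1755, 0.077, 0.0358, -0.0002], 'tool_pos': [0.2504, -0.5447, 0.2316], 'orientation': [-3.0672, -0.6711, 0.0004], 'force': [-1.159, -0.1745, 0.3995], 'wrist_torque': [-0.0063, 0.0251, -0.023], 'opening': 0.0929}
scene [[471.9833948697799, 0.0, 253.3228286976677], [0.0, 471.9833948697799, 191.06443886022944], [0.0, 0.0, 1.0]] [-0.1213617  0.         0.         0.         0.       ] [[-0.43808400817513216, -0.5617423848078552, 0.7018033163868592, -0.2630573511486086], [-0.8988849222729982, 0.28190387114856946, -0.335464012886206, 0.5091208247878584], [-0.009396717058449489, -0.7778018388650377, -0.628439337698309, 0.7132148606292941], [0.0, 0.0, 0.0, 1.0]]
top [[360.4910099449649, 0.0, 257.32291879720077], [0.0, 360.4910099449649, 191.62587130926767], [0.0, 0.0, 1.0]] [-0.03127258  0.          0.          0.          0.        ] [[-0.09065605637083407, -0.9754237947921273, 0.20082305643678977, 0.2659409220962273], [-0.9958657602435369, 0.08763137811382837, -0.023919221233839584, 0.1743548122008662], [0.005732976351797232, -0.2021612280413758, -0.9793354741144388, 1.0758936986223055], [0.0, 0.0, 0.0, 1.0]]
```

View pics/scene0.png

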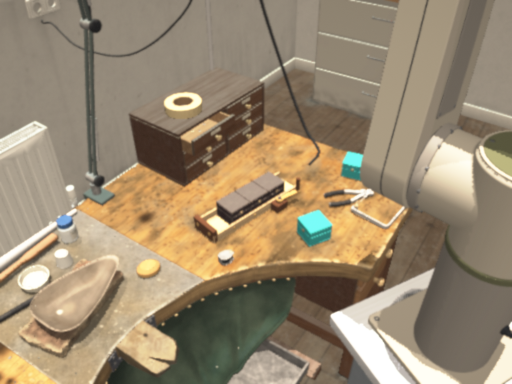

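View pics/top0.png

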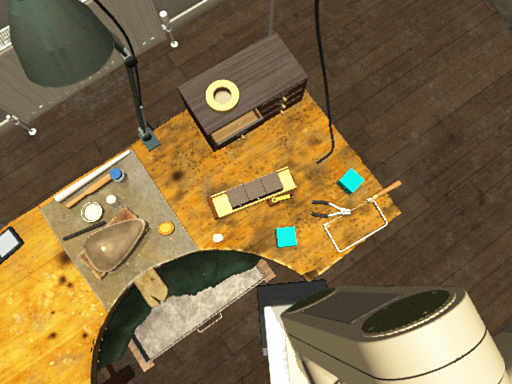

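```bash
python3 - <<'E'
import cv2
for n,(x0,x1,y0,y1) in {"scene":(150,400,130,300),"top":(120,340,120,280)}.items():
    im=cv2.imread(f"pics/{n}0.png")[y0:y1,x0:x1]
    s=min(800/(x1-x0),600/(y1-y0)); s=int(s*10)/10
    cv2.imwrite(f"pics/{n}0z.png",cv2.resize(im,None,fx=3,fy=3,interpolation=cv2.INTER_CUBIC))
E
python3 - <<'E'
import cv2
for n,(x0,x1,y0,y1) in {"scene":(185,315,160,245),"top":(200,310,160,222)}.items():
    im=cv2.imread(f"pics/{n}0.png")[y0:y1,x0:x1]
    k=6 if n=="scene" else 7
    cv2.imwrite(f"pics/{n}0z.png",cv2.resize(im,None,fx=k,fy=k,interpolation=cv2.INTER_CUBIC))
E
```

```text
(no output)
```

View pics/scene0z.png

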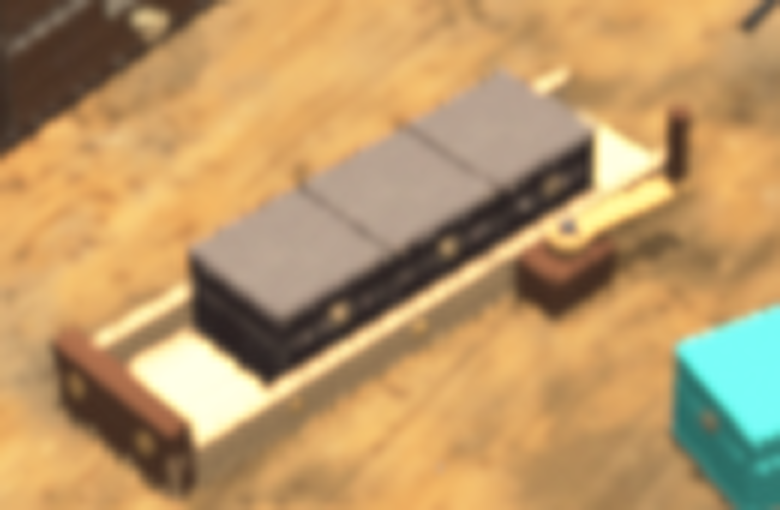

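View pics/top0z.png

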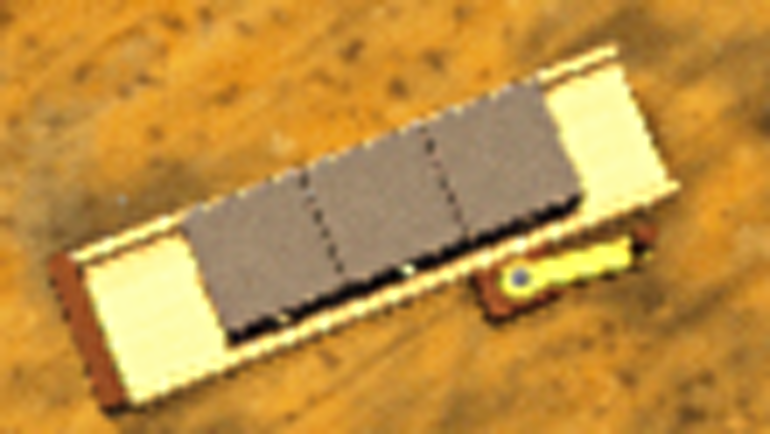

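The scene picture shows the rail running from the stop (zoomed 60–190, 340–490) to the open end on the right. The dark row sits mid-channel, and the keeper pin is at the right (678,140). The top picture agrees, with the pivot at (520,277) and the pin at (645,237). Next I fit the rail pose from these points.

```bash
cat > h.py <<'E'
import numpy as np,cv2
from scipy.optimize import least_squares
from scipy.spatial.transform import Rotation as R
def proj(P,mtx,D,T):
    Ti=np.linalg.inv(T); rv=cv2.Rodrigues(Ti[:3,:3])[0]
    return cv2.projectPoints(np.float64(P).reshape(-1,1,3),rv,Ti[:3,3],mtx,D)[0].reshape(-1,2)
def rail2w(p,P):
    x,y,a=p[:3]; c,s=np.cos(a),np.sin(a)
    P=np.atleast_2d(np.float64(P))
    return np.c_[x+c*P[:,0]-s*P[:,1], y+s*P[:,0]+c*P[:,1], P[:,2]]
def model(p,name):
    # p: x,y,yaw, x of box1 centre, keeper angle
    d=p[3]; k=p[4]
    M={"r1f":(d+.027,-.028,.047),"r1n":(d+.027,.028,.047),"r3n":(d-.135,.028,.047),"r3f":(d-.135,-.028,.047),
       "wf":(-.125,-.035,.022),"wn":(-.125,.035,.022),"piv":(-.046,.047,.030),
       "pin":(-.046-.052*np.cos(k),.047-.052*np.sin(k),.064),
       "sof":(.137,-.035,.034),"son":(.137,.035,.034),"sif":(.125,-.035,.034),"sin":(.125,.035,.034),
       "sbn":(.137,.035,0)}
    return M[name]
E
cat > fit.py <<'E'
from h import *
obs={"scene":(6,185,160,{"r1f":(192,253),"r1n":(277,322),"r3n":(592,136),"r3f":(503,72),"piv":(567,228),"pin":(679,110),"sbn":(180,490),"son":(182,448)}),
"top":(7,200,160,{"r1f":(183,213),"r1n":(230,332),"r3n":(580,195),"r3f":(540,85),"wf":(617,46),"wn":(680,186),"piv":(520,277),"pin":(645,235),"sof":(50,258),"son":(105,408)})}
L=[]
for n,(k,x0,y0,o) in obs.items():
    c=np.load(n+".npz")
    for f,(u,v) in o.items(): L.append((n,f,np.array([x0+(u+.5)/k-.5,y0+(v+.5)/k-.5]),c["mtx"],c["D"],c["extrinsics"]))
def res(p):
    return np.concatenate([proj(rail2w(p,model(p,f)),m,D,T)[0]-o for n,f,o,m,D,T in L])
best=None
for a in np.arange(-3,3.2,.5):
    r=least_squares(res,[.5,.0,a,.05,0],loss="soft_l1")
    if best is None or r.cost<best.cost:best=r
p=best.x;print(p,best.cost)
e=res(p).reshape(-1,2)
for l,q in zip(L,e):print(l[0],l[1],q.round(2))
for f in ["piv","pin","r3n","wn","wf"]: print(f,rail2w(p,model(p,f)).round(4))
print("rail x dir",np.cos(p[2]),np.sin(p[2]))
np.save("p0.npy",p)
E
python3 fit.py
```

```text
[ 0.48431991  0.15889819 -4.42155335  0.05299478 -0.134422  ] 11.43840225640838
scene r1f [-1.6  -0.98]
scene r1n [ 0.83 -0.11]
scene r3n [ 1.71 -1.13]
scene r3f [-0.34 -0.97]
scene piv [ 0.51 -0.11]
scene pin [ 0.43 -0.5 ]
scene sbn [-0.38  2.28]
scene son [-1.75 -2.29]
top r1f [-0.97  0.69]
top r1n [-0.78  1.32]
top r3n [0.98 0.53]
top r3f [-0.63 -0.98]
top wf [ 0.12 -0.43]
top wn [0.18 0.5 ]
top piv [0.34 0.31]
top pin [ 0.64 -0.19]
top sof [-0.56  0.04]
top son [-0.08  0.58]
piv [[0.4525 0.1014 0.03  ]]
pin [[0.4606 0.05   0.064 ]]
r3n [[0.481  0.0723 0.047 ]]
wn [[0.4866 0.0291 0.022 ]]
wf [[0.5537 0.0492 0.022 ]]
rail x dir -0.2867528586813608 0.958004591866901
```

```bash
cat >> h.py <<'E'
def pose():
    from plant import robot
    s=robot.read_state(); return s,np.array(s["tool_pos"]),R.from_rotvec(s["orientation"])
def delta(rx,ry,z,yawoff=0.,p=None):
    "TCP target in rail coords (m), world z; tool x at rail-x yaw + yawoff"
    p=np.load("p.npy") if p is None else p
    s,t,Rt=pose()
    w=rail2w(p,(rx,ry,z))[0]
    yaw=p[2]+yawoff
    Rg=R.from_matrix(np.c_[[np.cos(yaw),np.sin(yaw),0],[np.sin(yaw),-np.cos(yaw),0],[0,0,-1]])
    d=Rt.inv().apply(w-t); r=(Rt.inv()*Rg).as_rotvec()
    return d.round(4),r.round(4),w.round(4)
def torail(p,w):
    w=np.atleast_2d(w); c,s=np.cos(p[2]),np.sin(p[2]); q=w[:,:2]-p[:2]
    return np.c_[c*q[:,0]+s*q[:,1],-s*q[:,0]+c*q[:,1],w[:,2]]
E
cp p0.npy p.npy
python3 - <<'E'
from h import *
print(delta(-.115,0,.17))
s,t,Rt=pose();print(Rt.as_matrix().round(3))
c=np.load("top.npz")
for n,uv in {"cord":(322,161),"cut":(332,210),"cyan":(287,237),"cyan2":(350,181),"loupe":(218,238),"saw":(355,225)}.items():
    q=cv2.undistortPoints(np.float64([[uv]]),c["mtx"],c["D"])[0,0]
    d=c["extrinsics"][:3,:3]@[q[0],q[1],1];o=c["extrinsics"][:3,3];print(n,(o-d*o[2]/d[2]).round(3))
E
```

```text
(array([ 0.4903, -0.4277,  0.0625]), array([-1.2000e-03, -1.2000e-03, -1.4308e+00]), array([0.5173, 0.0487, 0.17  ]))
[[ 0.909  0.418 -0.001]
 [ 0.418 -0.909  0.001]
 [ 0.    -0.002 -1.   ]]
cord [ 0.565 -0.061  0.   ]
cut [ 0.41  -0.072  0.   ]
cyan [0.341 0.073 0.   ]
cyan2 [ 0.494 -0.139  0.   ]
loupe [0.357 0.277 0.   ]
saw [ 0.358 -0.135  0.   ]
```

```bash
python3 - <<'E'
from h import *
S=np.load("scene.npz");T=np.load("top.npz")
def ray(c,uv):
    q=cv2.undistortPoints(np.float64([[uv]]),c["mtx"],c["D"])[0,0]
    d=c["extrinsics"][:3,:3]@[q[0],q[1],1];return c["extrinsics"][:3,3],d/np.linalg.norm(d)
tc=[(322,161),(328,155),(332,140),(328,100),(322,60),(320,40),(318,10)]
tc=[np.array(a)*(1-f)+np.array(b)*f for a,b in zip(tc,tc[1:]) for f in np.linspace(0,1,20)]
for uv in [(312,163),(317,152),(310,142),(300,115),(285,70),(273,35),(264,5)]:
    o,d=ray(S,uv);b=None
    for v in tc:
        o2,d2=ray(T,v);n=np.cross(d,d2);g=abs((o2-o)@n)/np.linalg.norm(n)
        A=np.c_[d,-d2];st=np.linalg.lstsq(A,o2-o,rcond=None)[0]
        if b is None or g<b[0]:b=(g,v,o+d*st[0])
    print(uv,b[0].round(4),b[1],b[2].round(3))
E
```

```text
(312, 163) 0.0017 [331.78947368 137.89473684] [ 0.665 -0.124 -0.082]
(317, 152) 0.0 [327.68421053 155.31578947] [ 0.574 -0.075  0.026]
(310, 142) 0.0005 [331.36842105 133.68421053] [ 0.65  -0.101  0.006]
(300, 115) 0.0006 [329.47368421 114.73684211] [ 0.684 -0.085  0.077]
(285, 70) 0.001 [325.78947368  85.26315789] [ 0.717 -0.053  0.2  ]
(273, 35) 0.0005 [321.78947368  57.89473684] [ 0.744 -0.032  0.288]
(264, 5) 0.0003 [319.57894737  33.68421053] [ 0.761 -0.015  0.361]
```

Call:
jog_arm([
  [1,0.49,-0.428,0.02,0,0,-1.431],
  [1,0.49,-0.428,0.02,0,0,-1.431],
  [1,0.49,-0.428,0.02,0,0,-1.431],
  [1,0.49,-0.428,0.02,0,0,-1.431],
  [1,0.49,-0.428,0.02,0,0,-1.431],
])

```text
t: 0.72
tool_pos: [0.3786, -0.2582, 0.2226]
orientation: [-2.428, -1.992, -0.001]
force: [0.8, -1.2, 0.0]
opening: 0.0473
```

```bash
python3 -c "
from h import *
print(delta(-.115,0,.20))"
```

```text
(array([0.328, 0.076, 0.023]), array([-1.000e-04, -1.400e-03, -4.875e-01]), array([0.5173, 0.0487, 0.2   ]))
```

Call:
jog_arm([
  [1,0.328,0.076,0.023,0,0,-0.488],
  [1,0.328,0.076,0.023,0,0,-0.488],
  [1,0.328,0.076,0.023,0,0,-0.488],
  [1,0.328,0.076,0.023,0,0,-0.488],
  [1,0.328,0.076,0.023,0,0,-0.488],
])

```text
t: 1.35
tool_pos: [0.5066, 0.0262, 0.2015]
orientation: [-1.875, -2.52, -0.001]
force: [1.2, -0.3, 0.5]
opening: 0.001
```

```bash
python3 - <<'E'
from h import *
from plant import robot
print(delta(-.115,0,.20))
s,t,Rt=pose();print(s["t"],s["opening"],s["force"])
c=robot.read_camera("wrist")
T=np.eye(4);T[:3,:3]=Rt.as_matrix();T[:3,3]=t
c["extrinsics"]=T@c["tool_from_camera"];np.savez("wrist1.npz",**c)
im=c["image"][:,:,::-1].copy();cv2.imwrite("pics/w1.png",im)
p=np.load("p.npy")
for f in ["r1f","r1n","r3n","r3f","wf","wn","piv","pin","sof","son","sif","sin"]:
    u=proj(rail2w(p,model(p,f)),c["mtx"],c["D"],c["extrinsics"])[0]
    print(f,u.round(1))
    cv2.drawMarker(im,tuple(int(v) for v in u.round()),(0,0,255),cv2.MARKER_CROSS,8)
cv2.imwrite("pics/w1m.png",cv2.resize(im,None,fx=1.5,fy=1.5))
E
```

```text
(array([0.0185, 0.0167, 0.0015]), array([ 0.0002, -0.0012,  0.0006]), array([0.5173, 0.0487, 0.2   ]))
1.35 0.0010397305257114702 [ 1.17713383 -0.33417632  0.51506729]
r1f [303.9 -53.1]
r1n [241.3 -53.1]
r3n [243.1 131.1]
r3f [297.1 131.1]
wf [298.7 167.6]
wn [238.3 167.6]
piv [225.5  95.6]
pin [216.5 147.9]
sof [ 312.1 -120.7]
son [ 233.4 -120.8]
sif [ 311.5 -104.1]
sin [ 233.6 -104.2]
```

View pics/w1m.png

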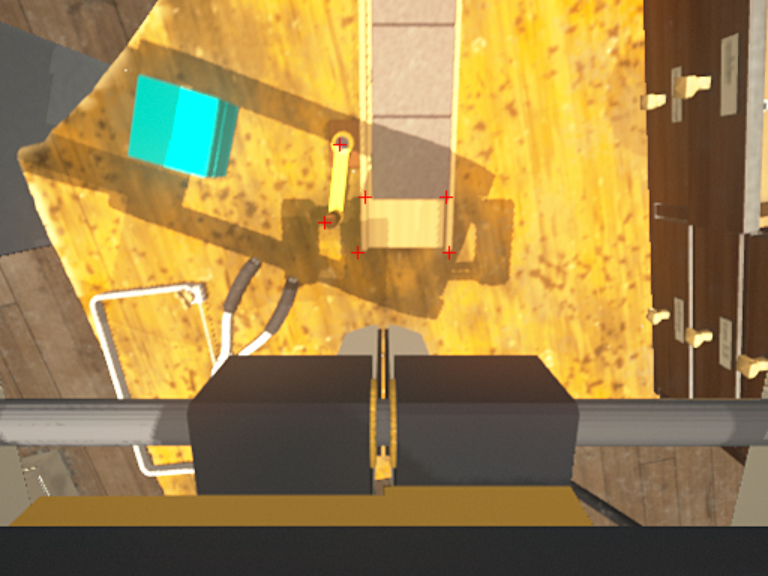

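Call:
jog_arm([
  [1,0.018,0.017,0,0,0,0],
  [1,0.018,0.017,0,0,0,0],
  [1,0.018,0.017,0,0,0,0],
])

```text
t: 1.78
tool_pos: [0.5186, 0.0545, 0.2005]
orientation: [-1.869, -2.521, -0.006]
force: [0.2, -1.0, -0.6]
opening: 0.0005
```

```bash
cat > look.py <<'E'
import sys
from h import *
from plant import robot
n=sys.argv[1]
s,t,Rt=pose()
c=robot.read_camera("wrist")
T=np.eye(4);T[:3,:3]=Rt.as_matrix();T[:3,3]=t
c["extrinsics"]=T@c["tool_from_camera"];np.savez(n+".npz",**c)
im=c["image"][:,:,::-1].copy()
cv2.imwrite(f"pics/{n}.png",im)
x0,x1,y0,y1=map(int,sys.argv[2:6]);k=int(sys.argv[6])
z=cv2.resize(im[y0:y1,x0:x1],None,fx=k,fy=k,interpolation=cv2.INTER_CUBIC)
p=np.load("p.npy")
for f in ["r1f","r1n","r3n","r3f","wf","wn","piv","pin","sof","son"]:
    u=(proj(rail2w(p,model(p,f)),c["mtx"],c["D"],c["extrinsics"])[0]+.5-[x0,y0])*k-.5
    print(f,u.round(0),end=" ")
    cv2.drawMarker(z,tuple(int(v) for v in u.round()),(0,0,255),cv2.MARKER_CROSS,12)
cv2.imwrite(f"pics/{n}z.png",z)
print(torail(p,t).round(4),t.round(4),s["t"],np.round(s["dq"],3))
E
python3 look.py w2 200 330 0 190 3; python3 -c "
import cv2
im=cv2.imread('pics/w2.png')[80:190,200:320];cv2.imwrite('pics/w2zz.png',cv2.resize(im,None,fx=5,fy=5,interpolation=cv2.INTER_CUBIC))"
```

```text
r1f [247. -65.] r1n [ 64. -66.] r3n [ 75. 464.] r3f [234. 465.] wf [245. 566.] wn [ 66. 565.] piv [ 25. 358.] pin [ -6. 517.] sof [ 271. -261.] son [  41. -263.] [[-0.1098 -0.0029  0.2005]] [0.5186 0.0545 0.2005] 1.775 [-0.017 -0.01   0.004  0.001  0.001  0.002]
```

View pics/w2z.png

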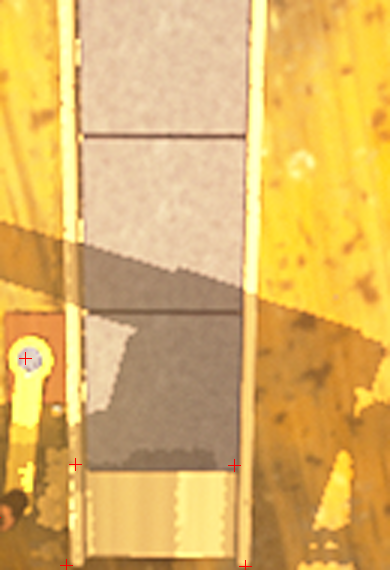

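View pics/w2zz.png

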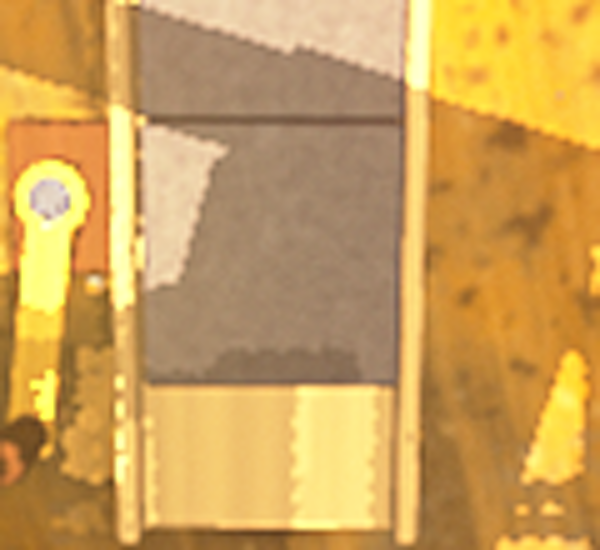

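```bash
sed -e 's/^L=\[\]/obs["w2"]=(5,200,80,{"r3n":(147,383),"r3f":(394,383),"wn":(117,543),"wf":(418,543),"piv":(50,199)});obs["w2b"]=(3,200,0,{"r12n":(81,135),"r12f":(246,135)});L=[]/' -e 's/c=np.load(n+/c=np.load(n[:2]+".npz" if n[0]=="w" else n+/' -e 's/p0.npy/p.npy/' fit.py > fit2.py
sed -i 's/"sbn"/"r12n":(d-.027,.028,.047),"r12f":(d-.027,-.028,.047),"sbn"/' h.py
python3 fit2.py
```

```text
[ 0.48571543  0.15916554 -4.41799565  0.05143043 -0.16983002] 17.574000207918928
scene r1f [-1.36 -1.54]
scene r1n [ 1.13 -0.76]
scene r3n [ 1.73 -1.79]
scene r3f [-0.36 -1.56]
scene piv [ 0.11 -0.5 ]
scene pin [ 0.46 -0.5 ]
scene sbn [-0.56  1.99]
scene son [-1.93 -2.58]
top r1f [-0.59  0.13]
top r1n [-0.34  0.73]
top r3n [ 1.32 -0.23]
top r3f [-0.35 -1.69]
top wf [-0.12 -0.98]
top wn [ 0.02 -0.1 ]
top piv [ 0.24 -0.22]
top pin [ 0.66 -0.18]
top sof [-0.66 -0.25]
top son [-0.11  0.25]
w2 r3n [-2.64 -0.09]
w2 r3f [ 0.94 -0.06]
w2 wn [0.26 0.07]
w2 wf [-0.42  0.09]
w2 piv [-0.16 -0.13]
w2b r12n [-2.98 -0.24]
w2b r12f [ 0.1  -0.18]
piv [[0.4541 0.1015 0.03  ]]
pin [[0.4605 0.0499 0.064 ]]
r3n [[0.4832 0.0711 0.047 ]]
wn [[0.4885 0.0294 0.022 ]]
wf [[0.5555 0.0497 0.022 ]]
rail x dir -0.29015933520590986 0.9569783488631624
```

```bash
python3 -c "
from h import *
print(delta(-.113,0,.03))"
```

```text
(array([-0.0039, -0.0012,  0.1706]), array([ 0.0011, -0.005 , -0.0002]), array([0.5185, 0.051 , 0.03  ]))
```

Call:
jog_arm([
  [1,-0.004,-0.001,0.05,0,-0.005,0],
  [1,-0.004,-0.001,0.1,0,-0.005,0],
  [1,-0.004,-0.001,0.14,0,-0.005,0],
  [1,-0.004,-0.001,0.17,0,-0.005,0],
  [1,-0.004,-0.001,0.17,0,-0.005,0],
])

```text
t: 2.45
tool_pos: [0.516, 0.0498, 0.0281]
orientation: [-1.872, -2.519, 0.004]
force: [-0.3, 0.4, -0.1]
opening: 0.0009
```

```bash
python3 look.py w3 180 330 0 200 3; python3 -c "
from h import *
print(delta(-.095,0,.03),delta(-.0445,0,.03))"
```

```text
r1f [ 487. -790.] r1n [ -12. -786.] r3n [ 61. 597.] r3f [412. 597.] wf [411. 761.] wn [ 59. 760.] piv [-45. 353.] pin [-148.  721.] sof [  558. -1376.] son [  -82. -1369.] [[-0.1134  0.0027  0.0281]] [0.516  0.0498 0.0281] 2.45 [ 0.006 -0.042 -0.052  0.     0.032  0.   ]
(array([0.0188, 0.001 , 0.0001]), array([-0.0011, -0.0005, -0.0015]), array([0.5133, 0.0683, 0.03  ])) (array([0.0693, 0.0009, 0.0002]), array([-0.0011, -0.0005, -0.0015]), array([0.4986, 0.1166, 0.03  ]))
```

View pics/w3.png

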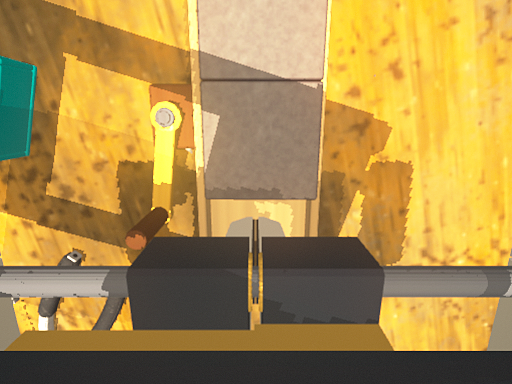

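Call:
jog_arm([
  [1,0.007,0.001,0,0,0,0],
  [1,0.014,0.001,0,0,0,0],
  [1,0.02,0.001,0,0,0,0],
  [1,0.026,0.001,0,0,0,0],
  [1,0.032,0.001,0,0,0,0],
])

```text
t: 3.12
tool_pos: [0.5098, 0.0812, 0.0307]
orientation: [1.873, 2.522, -0.0]
force: [0.8, -2.6, 0.8]
opening: 0.0003
```

```bash
python3 look.py w4 180 330 0 200 3; python3 -c "
from h import *
print(delta(-.0445,0,.03))
s,t,r=pose();p=np.load('p.npy');print(torail([0,0,p[2]],s['force']).round(2))"
```

```text
r1f [ 438. -414.] r1n [ -13. -413.] r3n [ 54. 771.] r3f [380. 770.] wf [385. 892.] wn [ 54. 892.] piv [-44. 536.] pin [-139.  902.] sof [ 500. -932.] son [ -77. -932.] [[-0.0816 -0.0005  0.0307]] [0.5098 0.0812 0.0307] 3.125 [ 0.09  -0.012  0.019  0.001 -0.001  0.091]
(array([ 0.0364, -0.0004,  0.0005]), array([-0.0005, -0.0005, -0.0012]), array([0.4986, 0.1166, 0.03  ]))
[[-0.26 -0.83  1.57]]
```

View pics/w4.png

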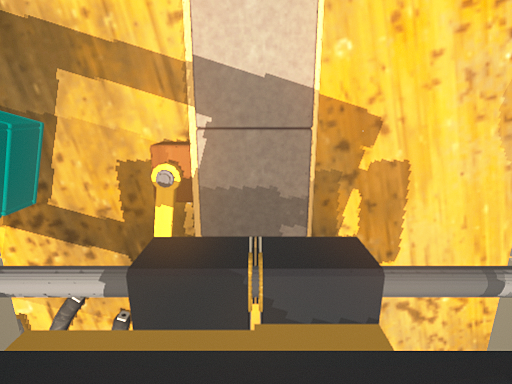

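Call:
jog_arm([
  [1,0.006,0,0,0,0,0],
  [1,0.012,0,0,0,0,0],
  [1,0.018,0,0,0,0,0],
  [1,0.024,0,0,0,0,0],
  [1,0.029,0,0,0,0,0],
])

```text
t: 3.8
tool_pos: [0.5008, 0.11, 0.0304]
orientation: [-1.872, -2.521, 0.0]
force: [0.6, -2.0, 0.9]
opening: 0.0006
```

```bash
cat > st.py <<'E'
from h import *
s,t,r=pose();p=np.load('p.npy');print(delta(-.0445,0,.03));print('rail',torail(p,t).round(4),'F rail',torail([0,0,p[2]],s['force']).round(2),s['t'])
E
python3 st.py
```

```text
(array([ 0.0069, -0.0002,  0.0004]), array([-0.0007, -0.0006, -0.0011]), array([0.4986, 0.1166, 0.03  ]))
rail [[-0.0514 -0.0002  0.0304]] F rail [[-2.09 -0.03  0.92]] 3.8
```

Call:
jog_arm([
  [1,0.003,0,0,0,0,0],
  [1,0.005,0,0,0,0,0],
  [1,0.006,0,0,0,0,0],
])

```text
t: 4.18
tool_pos: [0.4992, 0.1154, 0.0304]
orientation: [-1.873, -2.522, 0.001]
force: [1.2, -6.8, 0.2]
opening: 0.0005
```

```bash
python3 st.py
```

```text
(array([ 0.0013, -0.0002,  0.0004]), array([-0.0008,  0.0003, -0.001 ]), array([0.4986, 0.1166, 0.03  ]))
rail [[-0.0458 -0.0002  0.0304]] F rail [[-6.88  0.82  0.23]] 4.175
```

Call:
jog_arm([
  [1,0.001,0,0,0,0,0],
  [1,0.002,0,0,0,0,0],
  [1,0.002,0,0,0,0,0],
])

```text
t: 4.55
tool_pos: [0.4991, 0.1154, 0.0304]
orientation: [1.872, 2.52, -0.004]
force: [1.6, -11.6, 0.3]
opening: 0.0005
```

```bash
python3 st.py; python3 -c "
from plant import robot
import cv2
im=robot.read_camera('scene')['image'][:,:,::-1][160:245,185:315]
cv2.imwrite('pics/s5.png',cv2.resize(im,None,fx=6,fy=6,interpolation=cv2.INTER_CUBIC))"
```

```text
(array([ 0.0013, -0.0001,  0.0004]), array([-0.0009,  0.0032, -0.0013]), array([0.4986, 0.1166, 0.03  ]))
rail [[-0.0458 -0.0001  0.0304]] F rail [[-11.54   1.87   0.25]] 4.55
```

View pics/s5.png

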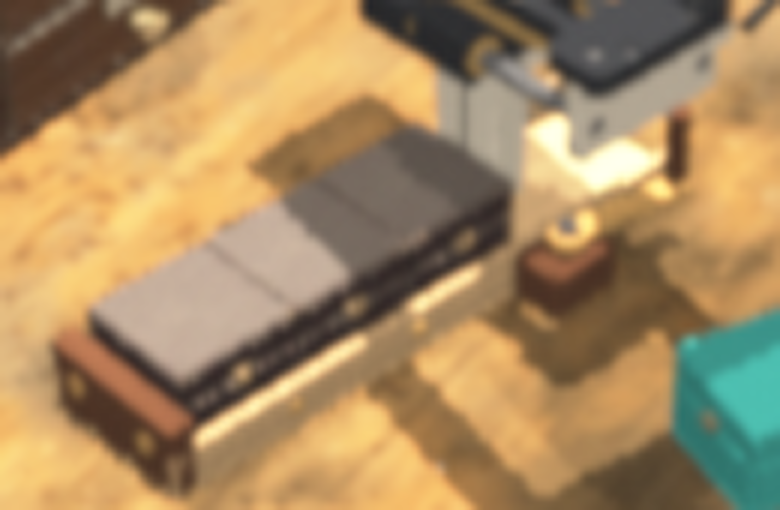

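The row is home: force rose to 11.5 N without motion, and the scene picture shows box 1 at the stop with no gaps. The pin is still parked. I'll back off and lift.

Call:
jog_arm([
  [1,-0.012,0,0,0,0,0],
  [1,-0.025,0,0,0,0,0],
  [1,-0.03,0,0,0,0,0],
  [1,-0.03,0,-0.06,0,0,0],
  [1,-0.03,0,-0.1,0,0,0],
])

```text
t: 5.22
tool_pos: [0.5082, 0.0869, 0.1325]
orientation: [1.873, 2.52, -0.003]
force: [0.6, 0.3, -0.2]
opening: 0.0004
```

```bash
cat >> h.py <<'E'
def nl(n,l):
    a=np.sqrt(.5); return -.046+a*(n+l), .047+a*(l-n)
E
cat > st2.py <<'E'
import sys
from h import *
n,l,z=map(float,sys.argv[1:4])
s,t,r=pose();p=np.load('p.npy');a=np.sqrt(.5)
q=torail(p,t)[0];print('rail',q.round(4),'n,l',((q[:2]-[-.046,.047])@[[a,a],[-a,a]]).round(4))
F=torail([0,0,p[2]],s['force'])[0];print('F n,l,z',(F[:2]@[[a,a],[-a,a]]).round(2),F[2].round(2),s['t'],np.round(s['q'],2))
print(delta(*nl(n,l),z,-np.pi/4))
E
python3 st2.py -.072 -.038 .13
```

```text
rail [-0.0757 -0.0005  0.1325] n,l [ 0.0126 -0.0546]
F n,l,z [ 0.56 -0.4 ] -0.25 5.225 [ 0.07 -0.03  1.84 -0.    1.33 -0.22]
(array([-0.0482, -0.0715,  0.0026]), array([0.001 , 0.0028, 0.7836]), array([0.4536, 0.0201, 0.13  ]))
```

Call:
jog_arm([
  [1,-0.048,-0.0715,0,0,0.003,0.784],
  [1,-0.048,-0.0715,0,0,0.003,0.784],
  [1,-0.048,-0.0715,0,0,0.003,0.784],
  [1,-0.048,-0.0715,0,0,0.003,0.784],
  [1,-0.048,-0.0715,0,0,0.003,0.784],
])

```text
t: 5.85
tool_pos: [0.4535, 0.0202, 0.1326]
orientation: [2.696, 1.613, 0.002]
force: [-0.4, -0.1, -0.0]
opening: 0.0006
```

```bash
python3 st2.py -.072 -.038 .054; python3 look.py w6 150 350 0 230 3
```

```text
rail [-0.1236  0.0711  0.1326] n,l [-0.072  -0.0378]
F n,l,z [-0.22  0.28] -0.03 5.85 [-0.07 -0.2   2.    0.    1.34  0.42]
(array([-0.0001,  0.0001,  0.0786]), array([ 0.0008, -0.0009, -0.0013]), array([0.4536, 0.0201, 0.054 ]))
r1f [ -18. -323.] r1n [-171. -115.] r3n [320. 385.] r3f [474. 227.] wf [573. 327.] wn [399. 495.] piv [178. 334.] pin [281. 504.] sof [-181. -536.] son [-359. -267.] [[-0.1236  0.0711  0.1326]] [0.4535 0.0202 0.1326] 5.85 [ 0.003  0.007 -0.002  0.     0.002  0.191]
```

View pics/w6.png

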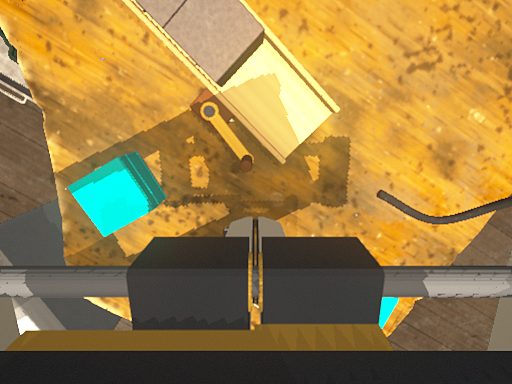

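Call:
jog_arm([
  [1,0,0,0.03,0,0,0],
  [1,0,0,0.06,0,0,0],
  [1,0,0,0.078,0,0,0],
  [1,0,0,0.078,0,0,0],
])

```text
t: 6.4
tool_pos: [0.452, 0.0205, 0.053]
orientation: [-2.691, -1.617, 0.003]
force: [-0.2, 0.5, 0.5]
opening: 0.0007
```

```bash
python3 st2.py -.045 -.038 .054;python3 look.py w7 150 350 0 230 3
```

```text
rail [-0.1229  0.0725  0.053 ] n,l [-0.0724 -0.0364]
F n,l,z [0.33 0.39] 0.54 6.4 [-0.07 -0.1   2.06  0.    1.18  0.42]
(array([ 0.0274,  0.0017, -0.001 ]), array([-0.0027,  0.0007,  0.0026]), array([0.4664, 0.0439, 0.054 ]))
r1f [-222. -771.] r1n [-452. -400.] r3n [332. 404.] r3f [570. 164.] wf [696. 319.] wn [441. 557.] piv [125. 328.] pin [273. 588.] sof [ -490. -1125.] son [-745. -637.] [[-0.1229  0.0725  0.053 ]] [0.452  0.0205 0.053 ] 6.4 [-0.    -0.027 -0.033  0.001  0.021  0.014]
```

View pics/w7.png

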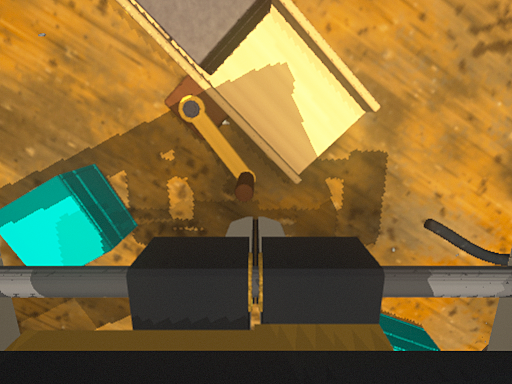

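Call:
jog_arm([
  [1,0.008,0,0,0,0,0],
  [1,0.016,0.001,0,0,0,0],
  [1,0.023,0.002,0,0,0,0],
  [1,0.03,0.003,0,0,0,0],
  [1,0.037,0.004,0,0,0,0],
])

```text
t: 7.08
tool_pos: [0.4764, 0.0501, 0.0558]
orientation: [2.69, 1.616, 0.003]
force: [-0.8, -2.9, 0.5]
opening: 0.0002
```

```bash
python3 st2.py 0 -.046 .054;python3 look.py w8 150 350 0 230 3
```

```text
rail [-0.1017  0.0406  0.0558] n,l [-0.0348 -0.0439]
F n,l,z [-2.94 -0.64] 0.49 7.075 [-0.   -0.04  2.   -0.    1.18  0.49]
(array([0.0348, 0.0022, 0.0018]), array([0.0041, 0.0002, 0.002 ]), array([0.4947, 0.0798, 0.054 ]))
r1f [-224. -403.] r1n [-436.  -92.] r3n [291. 601.] r3f [508. 392.] wf [634. 500.] wn [400. 711.] piv [100. 516.] pin [235. 782.] sof [-470. -727.] son [-708. -318.] [[-0.1017  0.0406  0.0558]] [0.4764 0.0501 0.0558] 7.075 [ 0.107  0.108 -0.095  0.038  0.015  0.096]
```

View pics/w8.png

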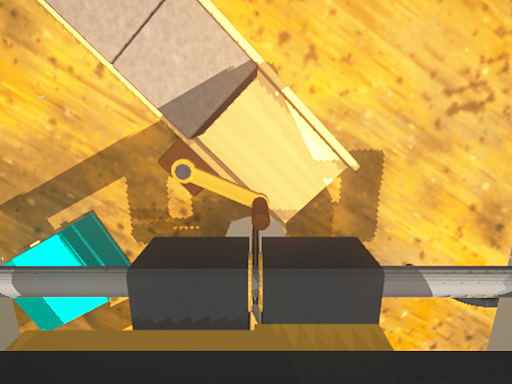

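Call:
jog_arm([
  [1,0.008,0,0,0,0,0],
  [1,0.016,0.001,0,0,0,0],
  [1,0.024,0.002,0,0,0,0],
  [1,0.031,0.002,0,0,0,0],
  [1,0.038,0.002,0,0,0,0],
])

```text
t: 7.75
tool_pos: [0.4955, 0.0845, 0.0554]
orientation: [2.692, 1.617, 0.002]
force: [-1.5, -1.0, 0.3]
opening: 0.0004
```

```bash
python3 st2.py .0243 -.046 .054;python3 look.py w9 150 350 0 230 3
```

```text
rail [-0.0743  0.0123  0.0554] n,l [ 0.0046 -0.0445]
F n,l,z [-1.62  0.84] 0.3 7.75 [ 0.07  0.03  1.93 -0.    1.18  0.56]
(array([0.0197, 0.0015, 0.0014]), array([ 0.0017, -0.0006,  0.0022]), array([0.5061, 0.1012, 0.054 ]))
r1f [-190.  -92.] r1n [-389.  177.] r3n [289. 786.] r3f [493. 601.] wf [616. 672.] wn [393. 864.] piv [107. 694.] pin [235. 967.] sof [-416. -393.] son [-642.  -38.] [[-0.0743  0.0123  0.0554]] [0.4955 0.0845 0.0554] 7.75 [ 0.093  0.094 -0.091 -0.002  0.002  0.095]
```

View pics/w9.png

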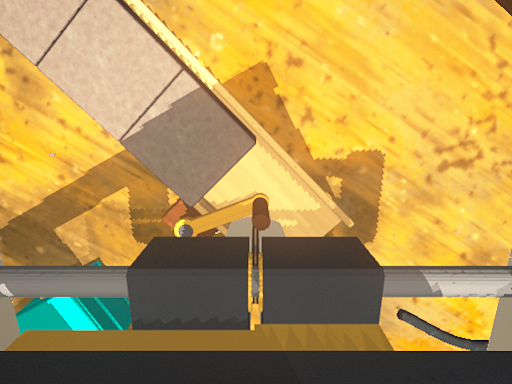

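Call:
jog_arm([
  [1,0.005,0.001,0,0,0,0],
  [1,0.01,0.002,0,0,0,0],
  [1,0.014,0.002,0,0,0,0],
  [1,0.016,0.002,0,0,0,0],
])

```text
t: 8.3
tool_pos: [0.5051, 0.0984, 0.0553]
orientation: [2.692, 1.618, 0.002]
force: [-2.7, -1.6, -0.4]
opening: 0.0006
```

```bash
python3 st2.py .0243 -.046 .054;python3 look.py w10 150 350 0 230 3
```

```text
rail [-0.0638 -0.0009  0.0553] n,l [ 0.0213 -0.0465]
F n,l,z [-2.64  1.61] -0.44 8.3 [ 0.09  0.06  1.9  -0.    1.18  0.58]
(array([ 0.003 , -0.0005,  0.0013]), array([ 0.0017, -0.0008,  0.0024]), array([0.5061, 0.1012, 0.054 ]))
r1f [-186.   26.] r1n [-381.  280.] r3n [280. 859.] r3f [479. 682.] wf [601. 739.] wn [384. 923.] piv [103. 763.] pin [ 227. 1039.] sof [-406. -265.] son [-627.   69.] [[-0.0638 -0.0009  0.0553]] [0.5051 0.0984 0.0553] 8.3 [ 0.024  0.024 -0.023 -0.002  0.     0.024]
```

View pics/w10.png

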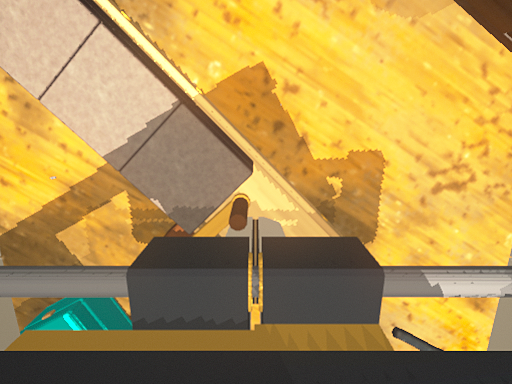

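Call:
jog_arm([
  [1,0.002,0,0,0,0,0],
  [1,0.004,0,0,0,0,0],
  [1,0.005,0,0,0,0,0],
])

```text
t: 8.72
tool_pos: [0.506, 0.1002, 0.055]
orientation: [2.69, 1.617, -0.006]
force: [-12.1, -17.3, 7.6]
opening: 0.0003
```

```bash
python3 st2.py .0243 -.046 .054
```

```text
rail [-0.0623 -0.0023  0.055 ] n,l [ 0.0233 -0.0464]
F n,l,z [-20.95   2.53] 7.6 8.725 [ 0.1   0.07  1.89 -0.01  1.18  0.59]
(array([ 0.001 , -0.0004,  0.001 ]), array([0.0006, 0.0052, 0.0025]), array([0.5061, 0.1012, 0.054 ]))
```

Call:
jog_arm([
  [1,-0.006,0,0,0,0,0],
  [1,-0.015,0,0,0,0,0],
  [1,-0.025,0,0,0,0,0],
  [1,-0.025,0,-0.05,0,0,0],
  [1,-0.025,0,-0.1,0,0,0],
])

```text
t: 9.35
tool_pos: [0.4936, 0.0781, 0.1558]
orientation: [2.691, 1.616, -0.008]
force: [-0.3, -0.3, -1.2]
opening: 0.0007
```

Call:
jog_arm([
  [1,-0.06,0,-0.03,0,0,0],
  [1,-0.1,0,-0.06,0,0,0],
  [1,-0.1,0,-0.06,0,0,0],
  [1,-0.1,0,-0.06,0,0,0],
])

```text
t: 9.85
tool_pos: [0.4469, -0.0098, 0.2162]
orientation: [2.692, 1.615, -0.007]
force: [0.2, 0.3, 0.3]
opening: 0.0004
```

```bash
python3 look.py w11 200 400 0 200 3; python3 -c "
from plant import robot
import cv2
for n,(x0,x1,y0,y1),k in [('scene',(185,315,160,245),6),('top',(200,310,160,222),7)]:
    f=robot.read_camera(n)['image'][:,:,::-1];cv2.imwrite('pics/'+n+'9.png',f)
    cv2.imwrite('pics/'+n+'9z.png',cv2.resize(f[y0:y1,x0:x1],None,fx=k,fy=k,interpolation=cv2.INTER_CUBIC))"
```

```text
r1f [-103. -248.] r1n [-218.  -97.] r3n [146. 284.] r3f [262. 162.] wf [344. 245.] wn [210. 380.] piv [ 37. 249.] pin [116. 372.] sof [-222. -405.] son [-359. -211.] [[-0.1505  0.0862  0.2162]] [ 0.4469 -0.0098  0.2162] 9.85 [0.024 0.026 0.01  0.    0.002 0.   ]
```

View pics/w11.png

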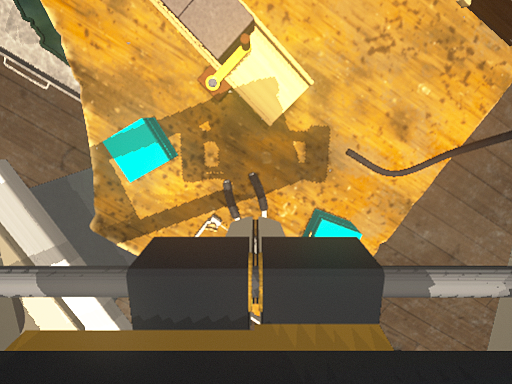

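View pics/scene9z.png

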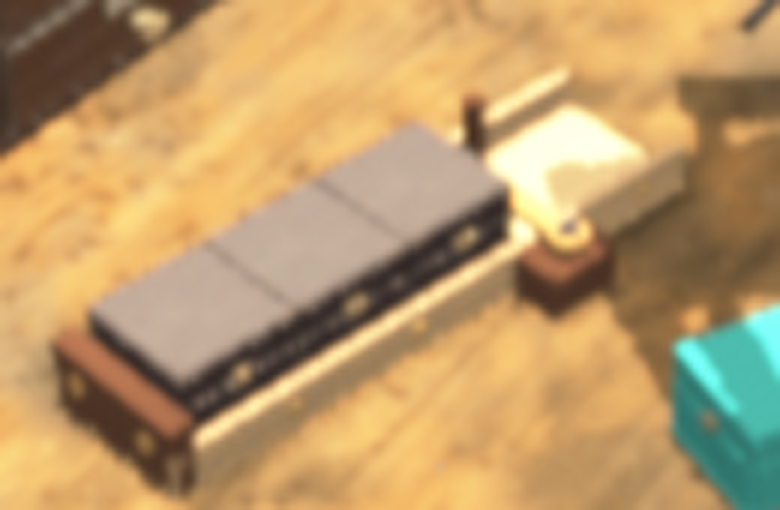

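View pics/top9z.png

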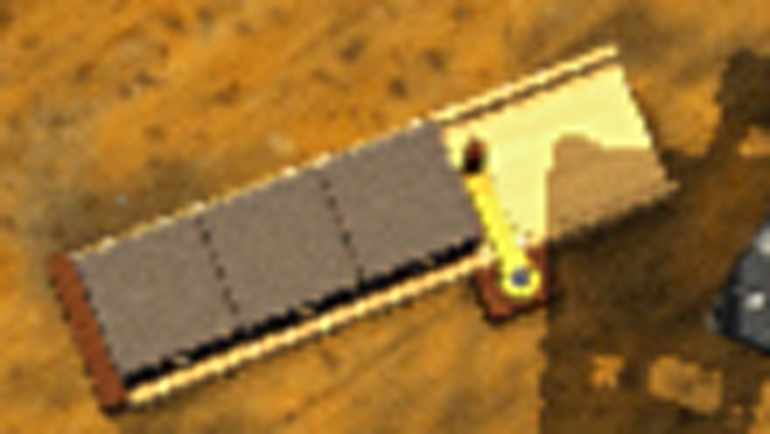

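```bash
python3 - <<'E'
from h import *
im=cv2.imread("pics/w11.png");x0,y0,k=150,0,6
z=cv2.resize(im[0:100,150:280],None,fx=k,fy=k,interpolation=cv2.INTER_CUBIC)
c=np.load("w11.npz");p=np.load("p.npy");p[3]=.098
for a,col in [(1.4,(255,0,0)),(1.47,(0,255,0)),(1.571,(0,0,255))]:
    p[4]=a
    for f in ["pin","piv","r3n","r3f"]:
        u=(proj(rail2w(p,model(p,f)),c["mtx"],c["D"],c["extrinsics"])[0]+.5-[x0,y0])*k-.5
        print(a,f,u.round(0)); cv2.drawMarker(z,tuple(int(v) for v in u.round()),col,cv2.MARKER_CROSS,12)
cv2.imwrite("pics/w11q.png",z)
E
```

```text
1.4 pin [604. 279.]
1.4 piv [374. 498.]
1.4 r3n [397. 365.]
1.4 r3f [630. 106.]
1.47 pin [590. 259.]
1.47 piv [374. 498.]
1.47 r3n [397. 365.]
1.47 r3f [630. 106.]
1.571 pin [567. 232.]
1.571 piv [374. 498.]
1.571 r3n [397. 365.]
1.571 r3f [630. 106.]
```

View pics/w11q.png

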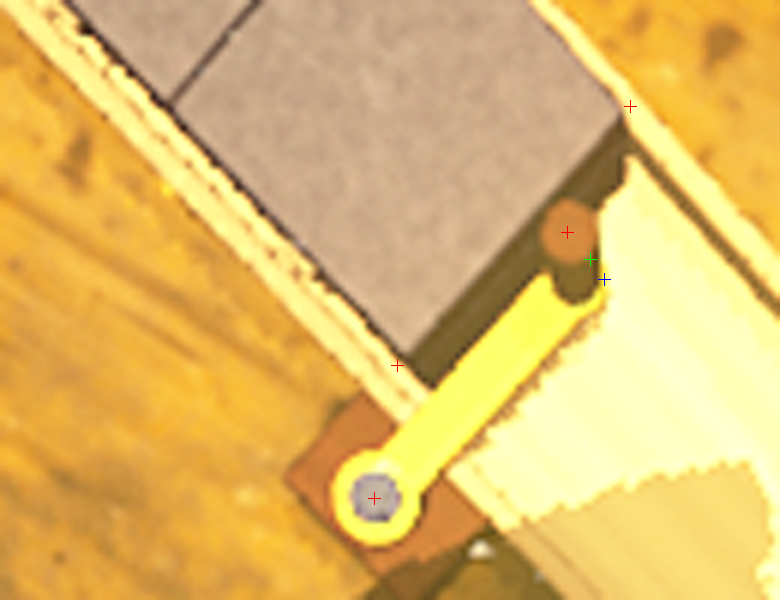

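The pin top (567,232) sits exactly on the mark for 1.571 rad. The row's rear face lies on the predicted home corners. The arm is clear, so I'm handing in.

```bash
python3 -c "
from plant import robot
print(robot.close_job(), robot.read_state()['t'])"
```

```text
the job is handed in; nothing more can be done
the job is handed in; nothing more can be done
```

The row is home against the end stop and the brass keeper is closed behind it. I handed the job in about 10 s into the run; the hand-in gave no verdict.

- **Row:** I pushed all three boxes together from behind the last one with closed fingers. At the end the force rose to 11.5 N with no further motion. The scene and top pictures show no gaps, and the last box's rear face lies within about 1–2 mm of its calculated home position.
- **Keeper:** I pushed the pin round to its hard stop, where the force reached about 21 N. In the last wrist picture the pin top sits on the mark calculated for 1.571 rad, clearly past the 1.47 rad mark.
- **Bystanders:** The fingers went nowhere near the wax, the loupe or the side cutters. I did not measure their positions again at the end.
- **Disagreement:** Before the final fit, the rail position from the fixed cameras and from the wrist camera differed by about 2–4 mm. I fitted them together. After that, single points still missed by up to about 3 pixels, which did not affect the result.

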